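# Uncap the inspection camera and hold the ball tray level over its lens

### The arm

A 6-joint arm with a two-finger parallel gripper is mounted at the origin on a cart in front of the work surface, level with it; the furniture and walls round the work are solid. World frame = base frame: x ahead of the robot, y to its left, z up, the work surface at z = 0. Lengths are in m, angles in rad, forces in N, time in s.
With the tool pointing down it reaches from about 0.375 to 0.9 m from the base axis. Payload 3.1 kg.
Tool frame: the origin (TCP) lies between the finger pads; the fingertips stand 17 mm ahead of it and the grasp point (between the pads) lies 2 mm behind it; z points along the fingers, y is the line along which they close (so a half turn about z gives the same grasp; the last joint's range is limited). The gripper opens to 85 mm and grips with 20 to 120 N. Pads are 22 mm wide; open, the fingers measure 114 mm over their backs; the gripper's body (76 mm by 85 mm) begins 54 mm behind the grasp point. The pads swing forward as they close: fully open they stand 13 mm farther back than shut.
Start: joints at [1.095, 0.527, 1.433, -0, 1.181, -0.178], TCP at [0.183, 0.597, 0.248] pointing down, gripper open.
Joint ranges: [-3.08, 3.08], [-0.75, 2.2], [0.22, 2.44], [-1.43, 4.57], [0, 2.65], [-2.85, 2.85]. Speed limits (rad/s): [2.79, 2.79, 3.14, 3.14, 3.14, 3.14].

### API

Orientations are given as a unit quaternion [x, y, z, w].
In Python, from station import sense, vision, order gives the robot as it stands.
- The arm moves only by the shell command python3 -m crank 'ROWS' [OPENING] [FORCE]. ROWS is JSON, a list of rows, each an object with "dp": the shift along the world's x, y, z in units of 30 mm (1.0 is 30 mm), a list of three; "angular": the turn, a rotation vector about the world's x, y, z in degrees, a list of three. In form: [{"dp": [dx, dy, dz], "angular": [ax, ay, az]}, ...]. A call has 1 to 20 rows; each row shifts and turns the commanded pose from where the row before left it; what a row does not reach is not made up. A row lasts 1/10 s, in which the tool goes at most 50 mm and 8.59 degrees, less where a joint would pass 70% of its speed; a pose out of reach is approached as far as the arm can. A call is refused whole if a number of a shift passes 1 or a number of a turn 8.59, either way. A call with a gripper value outside its range is refused whole. OPENING is the closure, from 0 (fully open) to 1 (shut), set as the call begins (- or left out, the last holds). The fingers move at their own pace and stop on an object; FORCE is the grip in N (left out, the last holds). Time passes only in rows, so rows that do not move let the fingers close. It gives the time, the measured TCP pose, the force, the opening and the grip force at its end, in the units of the state.
- sense(): the state, without advancing time (a new reading comes with each control period).
- vision.snapshot(name): name is "scene" or "top"; returns a dict with "image" (480x640x3 uint8, blue, green, red), "range_z" (480x640 float32, m along the optical axis (not along the pixel's ray), 0 where there is no reading), "mtx" (3x3 intrinsics, pixels), "pose" (4x4, takes a point from camera to world coordinates). Camera axes: x right, y down, z forward; pixel columns grow to the right and rows downward; lengths in m; the calibration is good to about 2 mm. A picture is of the moment at which its call begins.
- order.sign_off(): hands the job in; it is judged then, once.
The state is a dict: "t": time; "q": joint angles; "qd": joint speeds; "tau": joint torques, N m; "tcp_pos": TCP position; "tool_rot": TCP orientation; "force": force on the tool from outside, world axes, zero at the start; "ft_torque": the same for the moment, N m; "finger_gap": opening from 0.0 (shut) to 1.0 (fully open); "gripper_force": force on a finger pad.
Only numpy, scipy, OpenCV 4.12 (cv2) and the standard library are available. Lean on these libraries where they do the work, as an engineer would, in place of code of your own. Each camera call takes 0.05 s, during which the arm holds its last target. There are 200 camera calls.

### The job

Lift the red dust cap off the upward-looking inspection camera on the blue mat and set it down upright, without dropping it, on the mat or worktop clear of the camera. Then pick up the clear sample tray by its blue upright grip, keeping the loose steel ball in its pocket and the tray and the robot from bumping the camera, and finish holding the tray still and level with the ball's pocket centred over the lens, its underside about 4 cm above the glass; do not let go. Leave the other things on the bench where they are.

Things in the scene. Friction and masses are not known exactly. Their poses are not given: they have to be found in the camera images.
- lens (a point): centre of the lens glass, the flat top of the fixed upward-looking camera's upright silver barrel (52 mm diameter), 60 mm above the camera's foot
- camera: the fixed inspection camera; origin at the centre of its foot. Grey base 90 x 90 mm, 24 mm high, black step 70 x 70 mm up to 38 mm, then the barrel. It stands on a fixed blue mat 3.5 mm thick with ribs up to 7 mm high, which spans about x 0.47 to 0.74, y -0.39 to -0.02
- cap_knob (a point): point on the axis of the red dust cap's knob, a plain upright cylinder of 17 mm diameter and 30 mm height on the cap's disc; it reaches from 18 mm below this point to 12 mm above it. With the cap standing on a flat surface this point is 30 mm above that surface
- cap: the loose red dust cap (50 g, 42 mm high); origin at the centre of its lower edge, z up through the knob. A disc of 63 mm diameter with a skirt reaching 8 mm down round the camera's barrel, loosely (over 1 mm play); it lifts straight up. The bare worktop straight ahead of the robot (x 0.40 to 0.62, y -0.01 to 0.05) is always empty
- tray_grip (a point): point in the tray's blue upright grip, 60 mm above the tray's underside. The grip is a flat post 34 mm along the tray's x and 12 mm thick along its y; its top is 18 mm above this point; its foot, 44 x 22 mm, ends 50 mm below it. Pinch it across the 12 mm. The pocket lies 40 mm along the tray's +x from it
- tray: the loose clear sample tray (about 200 g), flat on the worktop: plate 130 mm (x) by 66 mm (y), 4 mm thick, thin blue border, grip in the middle. Origin at the middle of its underside, x towards the ball's pocket, z up. A steel bearing ring, 34 mm wide, 11 mm high, is fixed 42 mm along -x
- pocket (a point): centre of the ball's pocket, 10 mm above its floor and 14 mm above the tray's underside, where the centre of a centred ball lies. The pocket is flat, 30 mm in inner diameter, with a rounded blue rim only 2 mm high: the ball rolls out if the tray tips by about 30 degrees or is jerked hard
- ball_center (a point): centre of the loose polished steel ball, 20 mm in diameter, 33 g; inside the rim it can roll about 10 mm from the pocket's centre
- solder_spool: bystander: white solder wire spool, 48 mm across, 30 mm high, loose, origin under its centre
- flux_tin: bystander: round white and yellow tin, 50 mm across, 21 mm high, loose, origin under its centre
- pry_tool: bystander: black and orange pry tool lying flat, 18 x 154 x 12 mm, loose, origin under its centre
- multimeter: bystander: red hand multimeter lying flat, 52 x 150 x 26 mm, loose, origin under its centre
Mind the look-alikes: they are no part of the job. Leave any purple look-alike of the tray alone. There is more than one size of the cap; the job needs the larger.

How it is judged:
On the way, in this order (a step that is already met when the one before it is completed fails the run):
1. the dust cap stands upright and released on the worktop or mat, clear of the camera (height (world z) of cap_knob below 0.045 m and angle between cap's own z axis and vertical below 0.15 rad and horizontal distance between cap_knob and lens above 0.07 m and contact force between cap and the fingers below 0.05 N and linear speed of cap below 0.02 m/s), for 0.2 s.
2. the tray is lifted off the worktop in the gripper with the ball in its pocket (height (world z) of tray above 0.03 m and contact force between the fingers and tray above 0.5 N and distance between ball_center and pocket below 0.017 m), for 0.2 s.
At the end, for the whole second after the job is handed in: Gripper holds the tray still, level within 5 deg, pocket centre within 12 mm of the lens axis, underside 18 to 65 mm above the lens, not touching the camera; ball in its pocket; cap upright, released, on worktop or mat, its axis over 70 mm from the lens axis (horizontal distance between pocket and lens below 0.012 m and z of pocket in the frame of camera between 0.092 and 0.139 m and angle between tray's own z axis and vertical below 0.09 rad and linear speed of tray below 0.02 m/s and angular speed of tray below 0.15 rad/s and distance between ball_center and pocket below 0.017 m and contact force between the fingers and tray above 0.5 N and contact force between tray and camera below 0.05 N and height (world z) of cap_knob below 0.045 m and angle between cap's own z axis and vertical below 0.15 rad and horizontal distance between cap_knob and lens above 0.07 m and contact force between cap and the fingers below 0.05 N); the arm keeps its last pose, push and grip.
It fails at once if the ball leaves its pocket (distance between ball_center and pocket above 0.019 m).
It fails at once if the cap is dropped or knocked flying (contact force between the fingers and cap below 0.01 N and linear speed of cap above 0.6 m/s).
It fails at once if the tray or the robot bumps the camera (over 3 N) (contact force between any of tray, the arm, the fingers and camera above 3 N).
It fails at once if another thing on the bench is shifted by more than 30 mm (distance of any of solder_spool, flux_tin, pry_tool, multimeter from where it was at the start of the episode above 0.03 m).
It also fails if it takes over 64 s, if anything falls off the work surface, if the arm or the gripper's body presses on something with over 40 N, if the wrist force passes 120 N, or if a joint passes its speed limit or range.

## Working session

There is one attempt and no reset: what is moved stays moved. The work goes in short steps, Python scripts to look and compute and a shell command to move; the robot and the scene stay as the last step left them, time stands still between calls to the robot, and variables do not carry over. Pictures are saved under pics/ and viewed, at most 10 in all, crops included, and the job is handed in when it is done.

```bash
mkdir -p pics; ls; cat > h.py <<'E'
import numpy as np, cv2
from station import sense, vision, order
def snap(n):
    s=vision.snapshot(n); np.savez('last_%s.npz'%n,**s); return s
def load(n): return dict(np.load('last_%s.npz'%n))
def pt(s,u,v,z=None):
    """pixel -> world; by depth, or by ray on plane world z"""
    K=s['mtx'];T=s['pose'];r=np.array([(u-K[0,2])/K[0,0],(v-K[1,2])/K[1,1],1])
    if z is None: return T[:3,:3]@(r*s['range_z'][int(v),int(u)])+T[:3,3]
    d=T[:3,:3]@r; return T[:3,3]+d*(z-T[2,3])/d[2]
def cloud(s):
    K=s['mtx'];T=s['pose'];v,u=np.mgrid[:480,:640];z=s['range_z']
    P=np.stack([(u-K[0,2])/K[0,0]*z,(v-K[1,2])/K[1,1]*z,z],-1)
    return P@T[:3,:3].T+T[:3,3]
E
python3 - <<'E'
from h import *
for n in('scene','top'):
    s=snap(n); cv2.imwrite(f'pics/{n}0.png',s['image']); print(n,s['pose'].round(3).tolist(),s['mtx'].round(1).tolist())
print(sense())
E
```

```text
pics
scene [[0.753, -0.411, 0.513, -0.066], [-0.658, -0.469, 0.589, -0.726], [-0.002, -0.782, -0.624, 0.889], [0.0, 0.0, 0.0, 1.0]] [[499.3, 0.0, 317.2], [0.0, 499.3, 241.4], [0.0, 0.0, 1.0]]
top [[0.003, -0.991, 0.13, 0.385], [-1.0, -0.002, 0.008, -0.021], [-0.008, -0.13, -0.991, 1.608], [0.0, 0.0, 0.0, 1.0]] [[528.7, 0.0, 319.2], [0.0, 528.7, 234.5], [0.0, 0.0, 1.0]]
{'t': 0.1, 'q': array([ 1.09447973e+00,  5.28351019e-01,  1.43378879e+00, -9.09088671e-06,
        1.18140879e+00, -1.78481225e-01]), 'qd': array([ 0.001654  , -0.00146772, -0.00326097, -0.00108561, -0.00029237,
        0.0021766 ]), 'tau': array([-1.69555901e-04, -4.43302917e+01, -1.78584856e+01, -2.27662872e-04,
        3.87971231e-03, -1.16863259e-05]), 'tcp_pos': array([0.18308133, 0.59693535, 0.24744042]), 'tool_rot': array([ 1.48366104e-01,  9.88932021e-01, -9.27376258e-04, -3.10517334e-04]), 'force': array([0.8345184 , 0.28185203, 0.03341005]), 'ft_torque': array([-0.03327295, -0.01698417, -0.00902331]), 'gripper_force': 0.0, 'finger_gap': 0.9969214323465496}
```

View pics/top0.png

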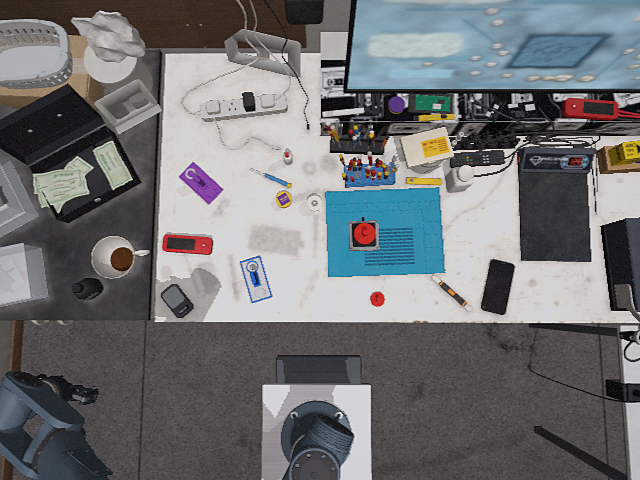

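View pics/scene0.png

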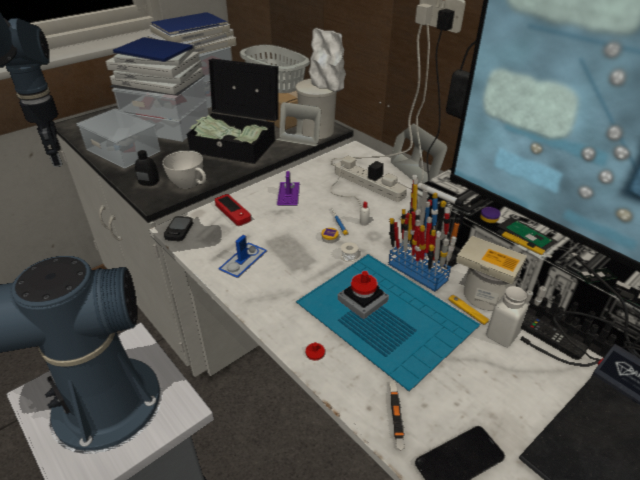

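Top view: candidates for the cap are the red one on the camera at (364,233) and a smaller red one on the worktop at (377,298). The tray candidates are the clear one with the blue border at (255,279) and the purple look-alike at (201,183). The cap on the barrel and the blue-bordered tray fit the description. I'll confirm with enlarged crops.

```bash
python3 - <<'E'
from h import *
t=load('top');s=load('scene')
def c(i,u,v,w,h,k): return cv2.resize(i[v:v+h,u:u+w],(w*k,h*k),interpolation=cv2.INTER_CUBIC)
A=c(t['image'],230,245,64,64,6);B=c(t['image'],340,205,64,64,6)
C=c(s['image'],212,225,64,48,6);D=c(s['image'],330,262,64,48,6)
im=np.vstack([np.hstack([A,B]),np.hstack([C,D])]);cv2.imwrite('pics/crop.png',cv2.resize(im,None,fx=.85,fy=.85))
P=cloud(t)
for n,u,v in[('cap',364,233),('small',377,298)]:print(n,pt(t,u,v).round(4))
Q=cloud(s)
# red points high on camera, both views
for nm,S,PP in(('top',t,P),('scene',s,Q)):
    h=cv2.cvtColor(S['image'],cv2.COLOR_BGR2HSV);red=((h[...,0]<8)|(h[...,0]>172))&(h[...,1]>150)&(h[...,2]>60)
    m=red&(abs(PP[...,0]-.6)<.15)&(abs(PP[...,1]+.13)<.12)&(PP[...,2]>.045)&(PP[...,2]<.14)
    q=PP[m];print(nm,len(q),np.percentile(q,[0,2,50,98,100],axis=0).round(3).tolist())
    k=q[q[:,2]>q[:,2].max()-.008];print(' knob top',len(k),k.mean(0).round(4),(k.min(0)/2+k.max(0)/2).round(4))
    blue=(abs(h[...,0].astype(int)-110)<12)&(h[...,1]>120)
    m=blue&(PP[...,2]<.1)&(PP[...,0]>.36)&(PP[...,0]<.6)&(PP[...,1]>.05)&(PP[...,1]<.3)
    lo=PP[m&(PP[...,2]<.012)];hi=PP[m&(PP[...,2]>.03)]
    r=cv2.minAreaRect(lo[:,:2].astype(np.float32)*1000);print(' tray border',len(lo),r)
    print(' post',len(hi),hi.mean(0).round(4),cv2.minAreaRect(hi[:,:2].astype(np.float32)*1000),hi[:,2].max())
    k=hi[hi[:,2]>hi[:,2].max()-.008];print(' post top',k.mean(0).round(4),cv2.minAreaRect(k[:,:2].astype(np.float32)*1000))
E
```

```text
cap [ 0.5879 -0.137   0.1008]
small [ 0.4033 -0.1793  0.0302]
top 367 [[0.562, -0.179, 0.045], [0.563, -0.169, 0.059], [0.591, -0.14, 0.069], [0.623, -0.111, 0.103], [0.749, -0.098, 0.139]]
 knob top 2 [ 0.7435 -0.1312  0.1382] [ 0.7435 -0.1312  0.1382]
 tray border 155 ((460.09039306640625, 184.66905212402344), (130.9219207763672, 63.77154541015625), 17.44831085205078)
 post 61 [0.4598 0.1822 0.0707] ((459.74139404296875, 182.81283569335938), (33.59109115600586, 12.033671379089355), 20.90311050415039) 0.08633199679477488
 post top [0.4599 0.1835 0.0812] ((459.6011962890625, 183.35165405273438), (33.5731315612793, 9.807304382324219), 18.808218002319336)
scene 551 [[0.558, -0.189, 0.056], [0.561, -0.184, 0.059], [0.588, -0.147, 0.069], [0.749, -0.103, 0.136], [0.75, -0.089, 0.139]]
 knob top 27 [ 0.7441 -0.1545  0.135 ] [ 0.743  -0.1424  0.1347]
 tray border 130 ((458.572998046875, 182.692138671875), (131.3055877685547, 68.64999389648438), 17.814167022705078)
 post 161 [0.4543 0.1778 0.0579] ((456.5867614746094, 181.25448608398438), (34.30184555053711, 14.719444274902344), 17.507863998413086) 0.08338192100477737
 post top [0.4568 0.1806 0.0786] ((457.6625061035156, 180.9971160888672), (32.710731506347656, 11.034488677978516), 20.39904022216797)
```

View pics/crop.png

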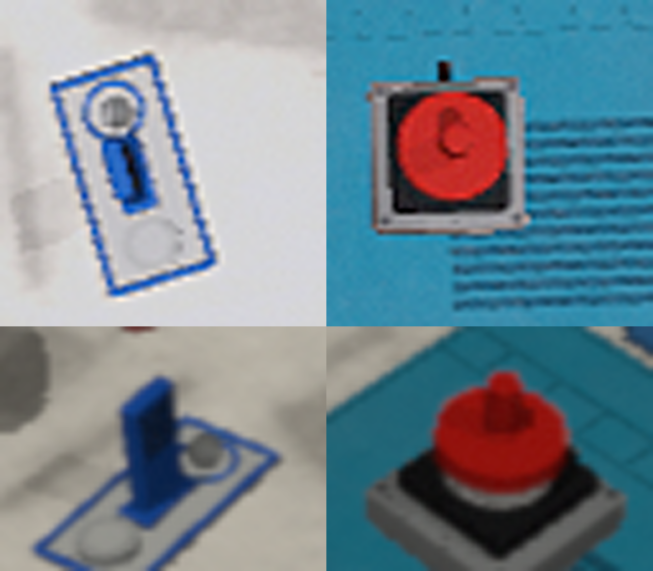

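Crops confirm it. Top left is the clear blue-bordered tray with the ball in its far pocket (crop (115,108)) and the ring at the near end. On the right is the large red cap seated on the barrel. Next I'll refine the cap axis and camera centre.

```bash
python3 - <<'E'
from h import *
for n in('top','scene'):
    S=load(n);P=cloud(S);h=cv2.cvtColor(S['image'],cv2.COLOR_BGR2HSV)
    red=((h[...,0]<8)|(h[...,0]>172))&(h[...,1]>130)&(h[...,2]>50)
    reg=(abs(P[...,0]-.59)<.06)&(abs(P[...,1]+.14)<.06)
    k=P[red&reg&(P[...,2]>.082)];print(n,'knob',len(k),k.mean(0).round(4),((k.min(0)+k.max(0))/2).round(4),k.min(0).round(3),k.max(0).round(3))
    d=P[red&reg&(P[...,2]>.06)&(P[...,2]<.075)][:,:2].astype(np.float32)*1000
    print(' disc',cv2.minEnclosingCircle(d),cv2.minAreaRect(d))
    b=P[reg&(P[...,2]>.022)&(P[...,2]<.034)][:,:2].astype(np.float32)*1000
    print(' base',len(b),cv2.minAreaRect(b))
    m=red&reg&(P[...,2]>.05); 
    if n=='top':
        v,u=np.nonzero(m);c,r=cv2.minEnclosingCircle(np.stack([u,v],1).astype(np.float32));print(' disc px',c,r,pt(S,*c,.066).round(4))
    v,u=np.nonzero(red&reg&(P[...,2]>.09));print(' knob px',u.min(),u.max(),v.min(),v.max())
    # ball
    from math import *
E
```

```text
top knob 31 [ 0.5912 -0.1412  0.0975] [ 0.5916 -0.1416  0.0945] [ 0.584 -0.149  0.082] [ 0.599 -0.134  0.107]
 disc ((592.2432861328125, -141.74876403808594), 31.751953125) ((592.4097900390625, -139.92904663085938), (59.13107681274414, 60.62602233886719), 88.46377563476562)
 base 300 ((597.1201782226562, -141.18939208984375), (100.80921936035156, 90.1834945678711), 1.9628548622131348)
 disc px (364.5, 233.0) 10.735555648803711 [ 0.5926 -0.1412  0.066 ]
 knob px 363 368 229 234
scene knob 59 [ 0.588  -0.1441  0.0923] [ 0.5889 -0.143   0.0911] [ 0.581 -0.151  0.082] [ 0.597 -0.135  0.1  ]
 disc ((590.9942016601562, -144.0809783935547), 33.19135665893555) ((588.4312133789062, -143.13600158691406), (63.60223388671875, 59.97243118286133), 43.863277435302734)
 base 373 ((593.0611572265625, -144.02874755859375), (98.74449920654297, 89.49819946289062), 0.037257350981235504)
 knob px 362 368 271 277
```

Lens/cap axis ≈ (0.591, −0.142) and the knob point is at z ≈ 0.0855. The disc top at 0.068 and knob top at 0.0975 fit the given sizes. The tray grip is at ≈ (0.4595, 0.183), with tray yaw ≈ +18° and the pocket on the far side. Moving towards the cap.

```bash
python3 -m crank '[{"dp":[0.55,-1,-0.05],"angular":[0,0,0]},{"dp":[0.55,-1,-0.05],"angular":[0,0,0]},{"dp":[0.55,-1,-0.05],"angular":[0,0,0]},{"dp":[0.55,-1,-0.05],"angular":[0,0,0]},{"dp":[0.55,-1,-0.05],"angular":[0,0,0]},{"dp":[0.55,-1,-0.05],"angular":[0,0,0]},{"dp":[0.55,-1,-0.05],"angular":[0,0,0]},{"dp":[0.55,-1,-0.05],"angular":[0,0,0]},{"dp":[0.55,-1,-0.05],"angular":[0,0,0]},{"dp":[0.55,-1,-0.05],"angular":[0,0,0]},{"dp":[0.55,-1,-0.05],"angular":[0,0,0]},{"dp":[0.55,-1,-0.05],"angular":[0,0,0]},{"dp":[0.55,-1,-0.05],"angular":[0,0,0]},{"dp":[0.55,-1,-0.05],"angular":[0,0,0]},{"dp":[0.55,-1,-0.05],"angular":[0,0,0]},{"dp":[0.55,-1,-0.05],"angular":[0,0,0]},{"dp":[0.55,-1,-0.05],"angular":[0,0,0]},{"dp":[0.55,-1,-0.05],"angular":[0,0,0]},{"dp":[0.55,-1,-0.05],"angular":[0,0,0]},{"dp":[0.55,-1,-0.05],"angular":[0,0,0]}]' 0.4 20
```

```text
t: 2.1
tcp_pos: [0.5136, -0.0038, 0.218]
tool_rot: [0.149, 0.989, 0.0, -0.0]
force: [-0.3, 1.5, 0.0]
finger_gap: 0.603
gripper_force: 0.0
```

```bash
python3 -m crank '[{"dp":[0.43,-0.77,-0.4],"angular":[0,0,0]},{"dp":[0.43,-0.77,-0.4],"angular":[0,0,0]},{"dp":[0.43,-0.77,-0.4],"angular":[0,0,0]},{"dp":[0.43,-0.77,-0.4],"angular":[0,0,0]},{"dp":[0.43,-0.77,-0.4],"angular":[0,0,0]},{"dp":[0.43,-0.76,-0.4],"angular":[0,0,0]},{"dp":[0,0,0],"angular":[0,0,0]}]'
python3 - <<'E'
from h import *
s=snap('scene');t=snap('top')
c=lambda i,u,v,w,h,k: cv2.resize(i[v:v+h,u:u+w],(w*k,h*k),interpolation=cv2.INTER_CUBIC)
cv2.imwrite('pics/near.png',np.hstack([c(s['image'],315,210,100,100,4),c(t['image'],314,185,100,100,4)]))
E
```

```text
t: 2.8
tcp_pos: [0.5917, -0.1437, 0.1444]
tool_rot: [0.15, 0.989, -0.0, -0.0]
force: [0.2, -0.1, -0.3]
finger_gap: 0.598
gripper_force: 0.0
```

View pics/near.png

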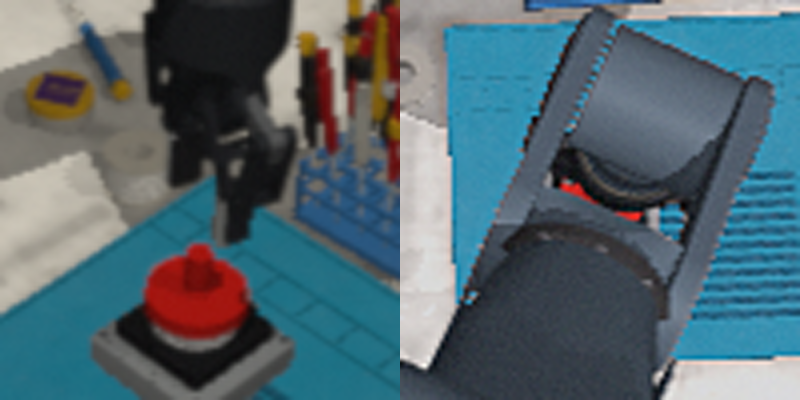

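Left (scene view): the fingers straddle the knob at crop (200,255), with finger tips at about (185,165) and (235,240), so the alignment is fine. Descend and close.

```bash
python3 -m crank '[{"dp":[0,0.05,-0.45],"angular":[0,0,0]},{"dp":[0,0,-0.45],"angular":[0,0,0]},{"dp":[0,0,-0.45],"angular":[0,0,0]},{"dp":[0,0,-0.35],"angular":[0,0,0]},{"dp":[0,0,-0.1],"angular":[0,0,0]},{"dp":[0,0,0],"angular":[0,0,0]}]'
python3 -m crank '[{"dp":[0,0,0],"angular":[0,0,0]},{"dp":[0,0,0],"angular":[0,0,0]},{"dp":[0,0,0],"angular":[0,0,0]},{"dp":[0,0,0],"angular":[0,0,0]},{"dp":[0,0,0],"angular":[0,0,0]},{"dp":[0,0,0],"angular":[0,0,0]},{"dp":[0,0,0],"angular":[0,0,0]},{"dp":[0,0,0],"angular":[0,0,0]}]' 1 25
```

```text
t: 3.5
tcp_pos: [0.5903, -0.139, 0.0914]
tool_rot: [0.148, 0.989, 0.0, -0.001]
force: [0.7, 0.0, 0.2]
finger_gap: 0.6
gripper_force: 0.0
t: 4.3
tcp_pos: [0.5913, -0.1396, 0.093]
tool_rot: [0.148, 0.989, -0.0, 0.001]
force: [0.1, -0.5, 6.0]
finger_gap: 0.19
gripper_force: 24.9
```

```bash
python3 -m crank '[{"dp":[0,0,0.1],"angular":[0,0,0]},{"dp":[0,0,0.2],"angular":[0,0,0]},{"dp":[0,0,0.3],"angular":[0,0,0]},{"dp":[0,0,0.4],"angular":[0,0,0]},{"dp":[0,0,0.4],"angular":[0,0,0]},{"dp":[0,0,0.4],"angular":[0,0,0]},{"dp":[0,0,0.2],"angular":[0,0,0]},{"dp":[0,0,0],"angular":[0,0,0]},{"dp":[0,0,0],"angular":[0,0,0]}]'
python3 - <<'E'
from h import *
s=snap('scene')
cv2.imwrite('pics/lift.png',cv2.resize(s['image'][190:310,290:430],None,fx=4,fy=4,interpolation=cv2.INTER_CUBIC))
E
```

```text
t: 5.2
tcp_pos: [0.5906, -0.1392, 0.1524]
tool_rot: [0.148, 0.989, 0.0, -0.0]
force: [0.3, 0.2, 0.0]
finger_gap: 0.187
gripper_force: 24.5
```

View pics/lift.png

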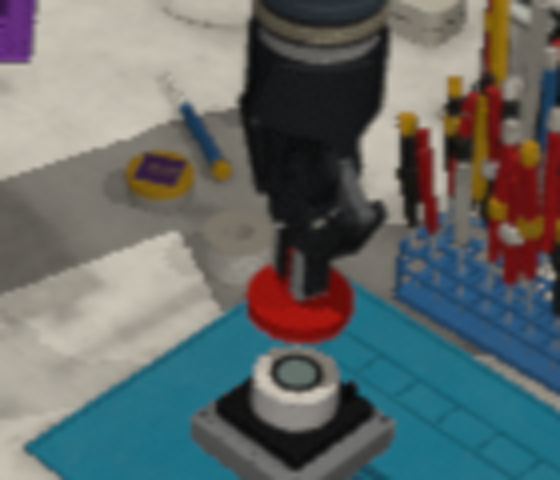

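The cap hangs level in the gripper and the lens glass is exposed at crop (295,373), which is full-image (363.8,283.3). Carrying it to the empty worktop.

```bash
python3 -m crank '[{"dp":[-0.2,0.35,0],"angular":[0,0,0]},{"dp":[-0.38,0.68,0],"angular":[0,0,0]},{"dp":[-0.38,0.68,0],"angular":[0,0,0]},{"dp":[-0.38,0.68,0],"angular":[0,0,0]},{"dp":[-0.38,0.68,0],"angular":[0,0,0]},{"dp":[-0.38,0.68,0],"angular":[0,0,0]},{"dp":[-0.38,0.68,-0.3],"angular":[0,0,0]},{"dp":[-0.38,0.68,-0.5],"angular":[0,0,0]},{"dp":[-0.2,0.35,-0.6],"angular":[0,0,0]},{"dp":[0,0,-0.6],"angular":[0,0,0]},{"dp":[0,0,-0.6],"angular":[0,0,0]},{"dp":[0,0,-0.5],"angular":[0,0,0]},{"dp":[0,0,-0.2],"angular":[0,0,0]},{"dp":[0,0,0],"angular":[0,0,0]},{"dp":[0,0,0],"angular":[0,0,0]}]'
```

```text
t: 6.75
tcp_pos: [0.4989, 0.0247, 0.0536]
tool_rot: [0.148, 0.989, 0.0, 0.0]
force: [0.2, 0.9, -1.2]
finger_gap: 0.185
gripper_force: 24.5
```

Expected contact is near TCP z ≈ 0.037, so I'll descend in small steps.

```bash
python3 -m crank '[{"dp":[0,0,-0.15],"angular":[0,0,0]},{"dp":[0,0,-0.15],"angular":[0,0,0]},{"dp":[0,0,-0.1],"angular":[0,0,0]},{"dp":[0,0,0],"angular":[0,0,0]},{"dp":[0,0,0],"angular":[0,0,0]}]'
python3 -m crank '[{"dp":[0,0,-0.06],"angular":[0,0,0]},{"dp":[0,0,-0.06],"angular":[0,0,0]},{"dp":[0,0,0],"angular":[0,0,0]},{"dp":[0,0,0],"angular":[0,0,0]}]'
```

```text
t: 7.25
tcp_pos: [0.4989, 0.0245, 0.0413]
tool_rot: [0.148, 0.989, 0.0, -0.0]
force: [0.6, -0.2, -0.5]
finger_gap: 0.187
gripper_force: 24.5
t: 7.65
tcp_pos: [0.4989, 0.0245, 0.0377]
tool_rot: [0.148, 0.989, -0.0, -0.0]
force: [0.3, 0.6, -0.5]
finger_gap: 0.19
gripper_force: 24.6
```

```bash
python3 -m crank '[{"dp":[0,0,-0.04],"angular":[0,0,0]},{"dp":[0,0,0],"angular":[0,0,0]},{"dp":[0,0,0],"angular":[0,0,0]}]'
python3 -m crank '[{"dp":[0,0,-0.03],"angular":[0,0,0]},{"dp":[0,0,0],"angular":[0,0,0]},{"dp":[0,0,0],"angular":[0,0,0]}]'
```

```text
t: 7.95
tcp_pos: [0.4989, 0.0245, 0.0374]
tool_rot: [0.148, 0.989, -0.0, 0.0]
force: [-1.5, -0.2, 8.4]
finger_gap: 0.192
gripper_force: 25.4
t: 8.25
tcp_pos: [0.4989, 0.0245, 0.0374]
tool_rot: [0.148, 0.989, -0.0, 0.001]
force: [-2.8, -0.3, 16.1]
finger_gap: 0.184
gripper_force: 26.1
```

```bash
python3 -m crank '[{"dp":[0,0,0.05],"angular":[0,0,0]},{"dp":[0,0,0],"angular":[0,0,0]}]'
python3 -m crank '[{"dp":[0,0,0],"angular":[0,0,0]},{"dp":[0,0,0],"angular":[0,0,0]},{"dp":[0,0,0],"angular":[0,0,0]},{"dp":[0,0,0],"angular":[0,0,0]}]' 0.5
python3 -m crank '[{"dp":[0,0,0.2],"angular":[0,0,0]},{"dp":[0,0,0.4],"angular":[0,0,0]},{"dp":[0,0,0.7],"angular":[0,0,0]},{"dp":[0,0,0.9],"angular":[0,0,0]},{"dp":[0,0,0.9],"angular":[0,0,0]},{"dp":[-0.2,0.7,0.9],"angular":[0,0,5]},{"dp":[-0.2,0.7,0.3],"angular":[0,0,5]},{"dp":[-0.2,0.7,0],"angular":[0,0,5]},{"dp":[-0.2,0.7,0],"angular":[0,0,5]},{"dp":[-0.2,0.7,0],"angular":[0,0,5]},{"dp":[-0.1,0.6,0],"angular":[0,0,5]},{"dp":[0,0.4,0],"angular":[0,0,3]},{"dp":[0,0,0],"angular":[0,0,0]}]'
python3 - <<'E'
from h import *
print(sense()['tool_rot'])
s=snap('scene');t=snap('top')
for n,S in(('scene',s),('top',t)):
    P=cloud(S);h=cv2.cvtColor(S['image'],cv2.COLOR_BGR2HSV)
    red=((h[...,0]<8)|(h[...,0]>172))&(h[...,1]>130)&(h[...,2]>50)
    k=P[red&(abs(P[...,0]-.5)<.06)&(abs(P[...,1]-.025)<.06)&(P[...,2]<.06)]
    print(n,len(k),k.min(0).round(3),k.max(0).round(3))
    # barrel top: points z .058-.07
    reg=(abs(P[...,0]-.59)<.045)&(abs(P[...,1]+.14)<.045)&(P[...,2]>.057)&(P[...,2]<.075)
    q=P[reg];print(' barrel',len(q),q[:,2].mean(),cv2.minEnclosingCircle(q[:,:2].astype(np.float32)*1000),np.median(q,0), q.min(0),q.max(0))
c=lambda i,u,v,w,h,k: cv2.resize(i[v:v+h,u:u+w],(w*k,h*k),interpolation=cv2.INTER_CUBIC)
cv2.imwrite('pics/placed.png',np.vstack([c(s['image'],210,220,200,140,4)[:,:],])[:560])
cv2.imwrite('pics/lens.png',np.hstack([c(s['image'],339,262,50,45,8),c(t['image'],339,208,50,45,8)]))
E
```

```text
t: 8.45
tcp_pos: [0.4992, 0.0244, 0.0375]
tool_rot: [0.148, 0.989, -0.0, 0.0]
force: [-0.1, -0.3, 6.4]
finger_gap: 0.188
gripper_force: 25.0
t: 8.85
tcp_pos: [0.4989, 0.0245, 0.0369]
tool_rot: [0.148, 0.989, 0.0, -0.0]
force: [-0.3, 0.2, -0.6]
finger_gap: 0.499
gripper_force: 0.0
t: 10.15
tcp_pos: [0.4661, 0.1606, 0.1669]
tool_rot: [-0.14, 0.99, -0.0, 0.001]
force: [0.0, -0.3, -0.3]
finger_gap: 0.499
gripper_force: 0.0
[-1.39641474e-01  9.90201820e-01 -1.24704624e-06  7.83365971e-04]
scene 376 [ 0.468 -0.01   0.002] [0.529 0.053 0.045]
 barrel 284 0.0639141389242167 ((590.84375, -140.90977478027344), 28.471240997314453) [ 0.58748079 -0.1450464   0.06425367] [ 0.56322509 -0.1685898   0.05702462] [ 0.61688889 -0.11636065  0.06903872]
top 323 [ 0.472 -0.004 -0.005] [0.53  0.054 0.05 ]
 barrel 242 0.06460370548762046 ((592.1087646484375, -141.70706176757812), 26.18698501586914) [ 0.59241828 -0.14237092  0.06446237] [ 0.56685854 -0.16659228  0.05709975] [ 0.61721445 -0.11591299  0.07416719]
```

View pics/placed.png

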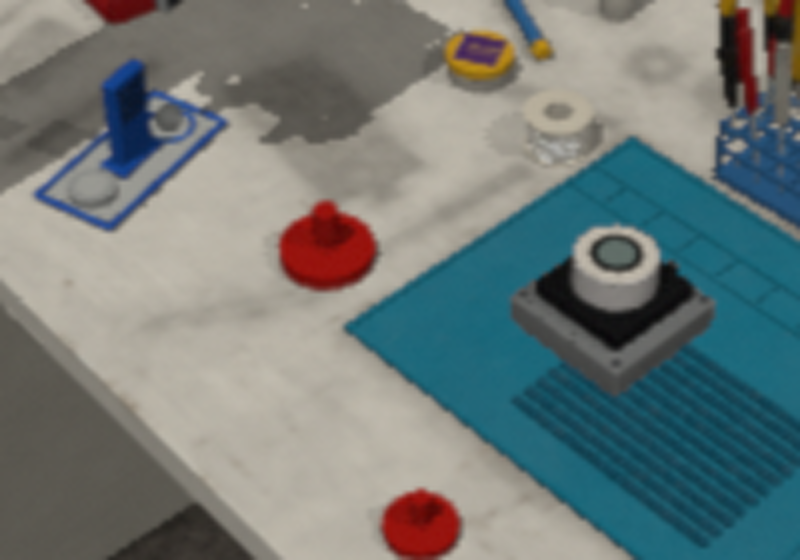

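View pics/lens.png

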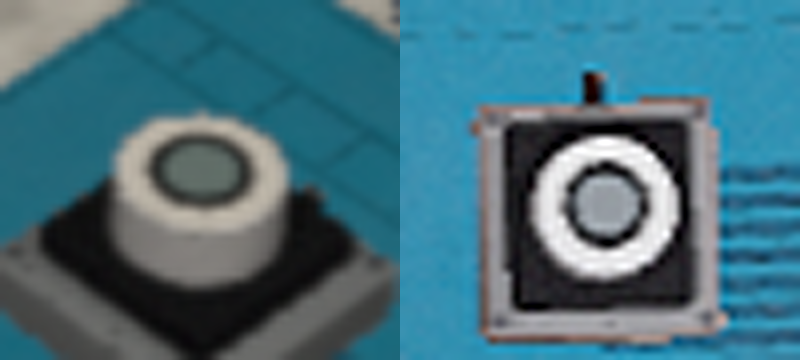

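The cap stands upright at worktop ≈ (0.499, 0.0245). The lens glass centre is at crop (201,168) in the scene view and (205,205) in the right panel.

```bash
python3 - <<'E'
from h import *
s=load('scene');t=load('top')
print('lens',pt(s,363.6,282.5,.0635).round(4),pt(t,364.1,233.1,.0635).round(4))
# cap disc top, crop(327,247)/4 scene ; knob top crop (325,210)
print('knobtop scene',pt(s,210+325/4-.5,220+208/4-.5,.042).round(4))
for n,S in(('scene',s),('top',t)):
    P=cloud(S);h=cv2.cvtColor(S['image'],cv2.COLOR_BGR2HSV)
    reg=(abs(P[...,0]-.46)<.09)&(abs(P[...,1]-.183)<.06)
    blue=(abs(h[...,0].astype(int)-110)<12)&(h[...,1]>120)&reg&(P[...,2]<.1)
    lo=P[blue&(P[...,2]<.012)];print(n,len(lo),cv2.minAreaRect(lo[:,:2].astype(np.float32)*1000))
E
```

```text
lens [ 0.5927 -0.1393  0.0635] [ 0.5927 -0.1402  0.0635]
knobtop scene [0.5003 0.0258 0.042 ]
scene 130 ((459.23077392578125, 181.98709106445312), (131.65380859375, 67.2304916381836), 16.68354606628418)
top 20 ((423.6244812011719, 173.78182983398438), (76.53287506103516, 26.73577117919922), 81.70861053466797)
```

```bash
python3 -m crank '[{"dp":[-0.12,0.37,0],"angular":[0,0,1.5]},{"dp":[-0.12,0.36,0],"angular":[0,0,0]},{"dp":[0,0,-0.4],"angular":[0,0,0]},{"dp":[0,0,-0.4],"angular":[0,0,0]},{"dp":[0,0,0],"angular":[0,0,0]},{"dp":[0,0,0],"angular":[0,0,0]}]'
python3 - <<'E'
from h import *
s=snap('scene')
cv2.imwrite('pics/pre.png',cv2.resize(s['image'][180:290,180:310],None,fx=5,fy=5,interpolation=cv2.INTER_CUBIC))
E
```

```text
t: 10.85
tcp_pos: [0.4585, 0.1816, 0.142]
tool_rot: [-0.152, 0.988, 0.0, -0.0]
force: [-0.8, 0.8, -0.3]
finger_gap: 0.504
gripper_force: 0.0
```

View pics/pre.png

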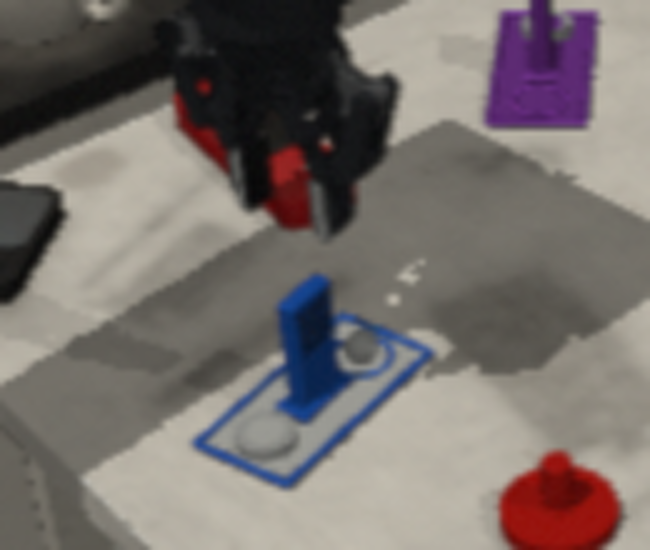

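The fingers straddle the blue post: tips at (245,180) and (325,210), post top at (305,285), ball in its far pocket. Descend and close gently.

```bash
python3 -m crank '[{"dp":[0.01,0.03,-0.3],"angular":[0,0,0]},{"dp":[0,0,-0.4],"angular":[0,0,0]},{"dp":[0,0,-0.4],"angular":[0,0,0]},{"dp":[0,0,-0.4],"angular":[0,0,0]},{"dp":[0,0,-0.4],"angular":[0,0,0]},{"dp":[0,0,-0.4],"angular":[0,0,0]},{"dp":[0,0,-0.35],"angular":[0,0,0]},{"dp":[0,0,-0.2],"angular":[0,0,0]},{"dp":[0,0,0],"angular":[0,0,0]}]'
python3 -m crank '[{"dp":[0,0,0],"angular":[0,0,0]},{"dp":[0,0,0],"angular":[0,0,0]},{"dp":[0,0,0],"angular":[0,0,0]},{"dp":[0,0,0],"angular":[0,0,0]}]' 0.78 20
python3 -m crank '[{"dp":[0,0,0],"angular":[0,0,0]},{"dp":[0,0,0],"angular":[0,0,0]},{"dp":[0,0,0],"angular":[0,0,0]},{"dp":[0,0,0],"angular":[0,0,0]},{"dp":[0,0,0],"angular":[0,0,0]}]' 1 20
```

```text
t: 11.8
tcp_pos: [0.4585, 0.1822, 0.0556]
tool_rot: [-0.152, 0.988, 0.0, -0.001]
force: [0.2, 0.2, 0.0]
finger_gap: 0.5
gripper_force: 0.0
t: 12.2
tcp_pos: [0.4593, 0.1823, 0.057]
tool_rot: [-0.152, 0.988, -0.0, 0.001]
force: [-0.2, 0.3, -0.4]
finger_gap: 0.219
gripper_force: 0.0
t: 12.7
tcp_pos: [0.4591, 0.1824, 0.0569]
tool_rot: [-0.152, 0.988, 0.0, 0.0]
force: [-1.6, 0.9, 4.5]
finger_gap: 0.138
gripper_force: 25.2
```

```bash
python3 -m crank '[{"dp":[0,0,0],"angular":[0,0,0]},{"dp":[0,0,0],"angular":[0,0,0]},{"dp":[0,0,0.05],"angular":[0,0,0]},{"dp":[0,0,0.1],"angular":[0,0,0]},{"dp":[0,0,0.15],"angular":[0,0,0]},{"dp":[0,0,0.2],"angular":[0,0,0]},{"dp":[0,0,0.25],"angular":[0,0,0]},{"dp":[0,0,0.3],"angular":[0,0,0]},{"dp":[0,0,0.3],"angular":[0,0,0]},{"dp":[0,0,0.3],"angular":[0,0,0]},{"dp":[0,0,0.3],"angular":[0,0,0]},{"dp":[0,0,0.25],"angular":[0,0,0]},{"dp":[0,0,0.2],"angular":[0,0,0]},{"dp":[0,0,0.15],"angular":[0,0,0]},{"dp":[0,0,0.1],"angular":[0,0,0]},{"dp":[0,0,0.05],"angular":[0,0,0]},{"dp":[0,0,0],"angular":[0,0,0]},{"dp":[0,0,0],"angular":[0,0,0]}]' 1 40
python3 - <<'E'
from h import *
s=snap('scene');t=snap('top')
cv2.imwrite('pics/held.png',cv2.resize(s['image'][165:275,180:320],None,fx=5,fy=5,interpolation=cv2.INTER_CUBIC))
for n,S in(('scene',s),('top',t)):
    P=cloud(S);h=cv2.cvtColor(S['image'],cv2.COLOR_BGR2HSV)
    m=(abs(h[...,0].astype(int)-110)<12)&(h[...,1]>110)&(abs(P[...,0]-.46)<.09)&(abs(P[...,1]-.183)<.06)&(P[...,2]>.05)&(P[...,2]<.12)
    q=P[m];q=q[abs(q[:,2]-np.median(q[:,2]))<.02]
    if len(q)>20:
        c=q.mean(0);nv=np.linalg.svd(q-c)[2][2];print(n,len(q),c.round(4),'normal',nv.round(3),cv2.minAreaRect(q[:,:2].astype(np.float32)*1000))
E
```

```text
t: 14.5
tcp_pos: [0.4589, 0.1823, 0.1374]
tool_rot: [-0.152, 0.988, 0.0, -0.0]
force: [0.1, 0.7, -2.5]
finger_gap: 0.136
gripper_force: 39.9
scene 216 [0.4479 0.1739 0.0914] normal [-0.024 -0.01   1.   ] ((458.85784912109375, 181.2461700439453), (132.86282348632812, 69.28448486328125), 16.32735252380371)
top 34 [0.4257 0.1493 0.088 ] normal [0.019 0.02  1.   ] ((420.7813720703125, 162.8149871826172), (53.494972229003906, 66.84898376464844), 34.408424377441406)
```

View pics/held.png

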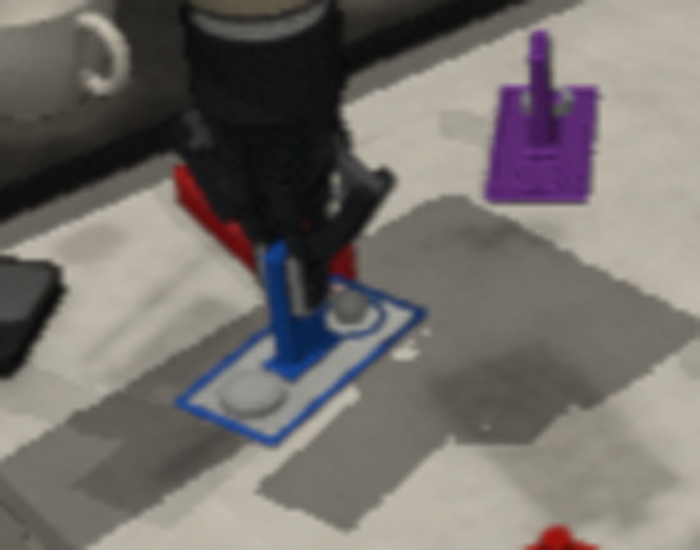

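The tray is held level (plane normal within about 1.5°), with the ball inside the pocket rim at (350,308) and cap untouched. I'll carry it with gentle ramps to put the pocket over the lens: shift ≈ (+0.095, −0.334, +0.024) m.

```bash
python3 -m crank '[{"dp":[0.03,-0.1,0.05],"angular":[0,0,0]},{"dp":[0.06,-0.2,0.15],"angular":[0,0,0]},{"dp":[0.1,-0.35,0.2],"angular":[0,0,0]},{"dp":[0.14,-0.5,0.2],"angular":[0,0,0]},{"dp":[0.185,-0.65,0.15],"angular":[0,0,0]},{"dp":[0.2135,-0.75,0.05],"angular":[0,0,0]},{"dp":[0.2135,-0.75,0],"angular":[0,0,0]},{"dp":[0.2135,-0.75,0],"angular":[0,0,0]},{"dp":[0.2135,-0.75,0],"angular":[0,0,0]},{"dp":[0.2135,-0.75,0],"angular":[0,0,0]},{"dp":[0.2135,-0.75,0],"angular":[0,0,0]},{"dp":[0.2135,-0.75,0],"angular":[0,0,0]},{"dp":[0.2135,-0.75,0],"angular":[0,0,0]},{"dp":[0.2135,-0.75,0],"angular":[0,0,0]},{"dp":[0.2135,-0.75,0],"angular":[0,0,0]},{"dp":[0.185,-0.65,0],"angular":[0,0,0]},{"dp":[0.14,-0.5,0],"angular":[0,0,0]},{"dp":[0.1,-0.35,0],"angular":[0,0,0]},{"dp":[0.06,-0.2,0],"angular":[0,0,0]},{"dp":[0.03,-0.1,0],"angular":[0,0,0]}]'
python3 -m crank '[{"dp":[0,0,0],"angular":[0,0,0]},{"dp":[0,0,0],"angular":[0,0,0]},{"dp":[0,0,0],"angular":[0,0,0]},{"dp":[0,0,0],"angular":[0,0,0]},{"dp":[0,0,0],"angular":[0,0,0]}]'
python3 - <<'E'
from h import *
print(sense()['tool_rot'])
s=snap('scene');t=snap('top')
cv2.imwrite('pics/over.png',np.hstack([cv2.resize(S['image'][a:a+100,b:b+80],None,fx=5,fy=5,interpolation=cv2.INTER_CUBIC) for S,a,b in((s,215,310),(t,180,330))]))
S=s;P=cloud(S);h=cv2.cvtColor(S['image'],cv2.COLOR_BGR2HSV)
m=(abs(h[...,0].astype(int)-110)<12)&(h[...,1]>110)&(abs(P[...,0]-.553)<.1)&(abs(P[...,1]+.15)<.06)&(P[...,2]>.09)&(P[...,2]<.125)
q=P[m];c=q.mean(0);print(len(q),c.round(4),np.linalg.svd(q-c)[2][2].round(3),cv2.minAreaRect(q[:,:2].astype(np.float32)*1000))
E
```

```text
t: 16.6
tcp_pos: [0.5539, -0.1509, 0.1615]
tool_rot: [-0.151, 0.988, 0.0, -0.0]
force: [-0.1, 0.1, -2.4]
finger_gap: 0.133
gripper_force: 39.9
t: 17.1
tcp_pos: [0.5539, -0.1504, 0.1616]
tool_rot: [-0.152, 0.988, 0.0, -0.0]
force: [-0.1, -1.0, -2.7]
finger_gap: 0.132
gripper_force: 39.9
[-1.51833593e-01  9.88406069e-01  3.05710650e-05 -4.27642361e-05]
285 [ 0.5436 -0.1614  0.1127] [ 0.001 -0.017  1.   ] ((554.7932739257812, -151.1747283935547), (134.9792022705078, 67.51042938232422), 16.75316047668457)
```

View pics/over.png

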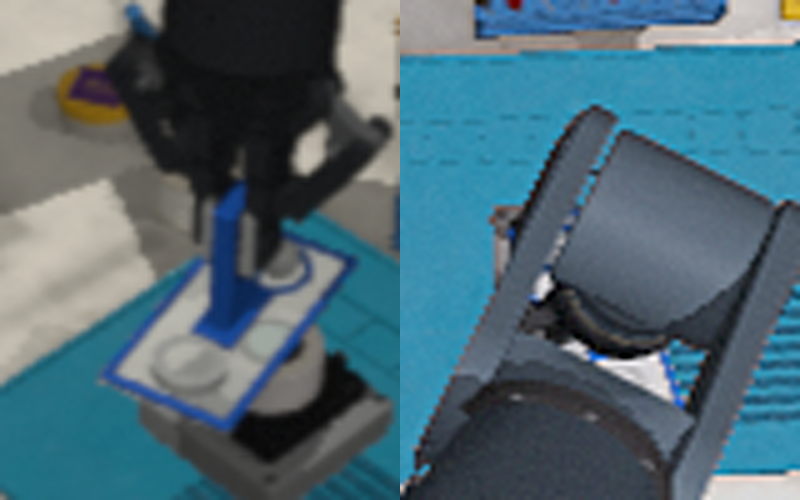

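The tray is level, with the pocket estimated at (0.592–0.593, −0.138 to −0.140) against the lens at (0.592, −0.140). The underside is about 4 cm above the glass and the ball is in its rim at (285,262). Handing in.

```bash
python3 -c "
from station import order
print(order.sign_off())"
```

```text
the job is handed in; nothing more can be done
None
```

I handed the job in at about 17 s on the robot's clock. The red cap stands upright and released on the worktop. The tray is held level over the lens, about 4 cm above the glass and centred to within about 2 mm by my measurements, with the ball in its pocket; no verdict was returned.

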